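# Clamp a small carton in a labelling fixture with a ratchet lever

### The job

Clamp the small carton against the stop of the labelling fixture with the orange ratchet lever: turn the lever clockwise as far as its pins allow, lift it off its serrations, swing it back, let it drop fully home and turn it clockwise again, repeating until the pad presses the carton squarely against the stop. Hold it firmly, with about 15 N, but gently: never press the carton with 30 N or more. Let go of the lever fully seated, and do not shift the masking tape, the marker or the scissors.

Things in the scene. Friction and masses are not known exactly. Their poses are not given: they have to be found in the camera images.
- fixture: Clamping fixture fixed to the bench: aluminium plate 150 x 300 x 10 mm (x -95..55, y -70..230 mm) with a round grey gear housing, 98 mm across, top at z 55 mm. Origin on the bench top under the lever's vertical axis; z up, y from the housing to pad, carton and stop. Tightening is clockwise seen from above and moves the pad along +y, 18 mm per rad of the spindle.
- lever_grip (a point): Middle of the lever's upright black grip, 22 mm across, 55 mm tall (from 32 mm below to 23 mm above this point). 90 mm from the lever's axis, 132 mm above the bench with the lever down. A 12 mm orange arm joins its foot to the hub. Pushed along its arc it needs about 4 N to turn the stiff spindle with the pad free, and 2 N more per 10 N on the pad (up to 1.5 N less is felt standing still).
- hub (a point): Top of the lever's orange hub, on the vertical axis, 98 mm above the bench with the lever down. Two steel pins (8 mm across, 42 mm from the axis, up to 112 mm above the bench) limit the swing of the arm: its direction, as an angle anticlockwise from the fixture's x axis, runs from 3.99 rad (start pin) down to 2.29 rad (end pin).
- lever (a joint): Lift of the lever, m: 0 = home in the serrations, 0.009 = top. Spring and weight push it down with 5 to 7 N. The 16 serrations are 5 mm high: lifted by more than 5 mm it turns free of the spindle, which stays put. Set down tooth on tooth it rests 5 mm high, and drops in when turned on if free to drop. Lifts easily only while not loaded sideways.
- clutch (a joint): Turn of the lever relative to the spindle, rad, 0 as found, clockwise counts up; it goes negative when the lifted lever is swung back. The lever seats at multiples of 0.393 rad, with play of about 0.085 rad either way.
- pad: Rubber-faced sprung pad, 60 wide, 34 tall, 12 mm thick, on a steel rack. Its pressing face is 65 mm from this origin along +y (the origin lies within the housing, near the lever's axis), middle at x -22, z 32 mm. Once the carton meets the stop its force grows by about 15 N per mm of travel, 3 N per mm at the lever grip. Above about 19 N it slips back when the lever is let go.
- stop: Steel stop bar 110 x 16 x 40 mm, bolted across the base plate, set a little differently each time. Origin at the middle of the bar's underside, axes as the fixture's; the face that the carton must meet is 8 mm from it on the -y side, towards the pad.
- carton: Small brown carton 130 x 66 x 45 mm, about 0.25 kg, loose on the base plate between pad and stop, a few mm short of the stop. Origin at the middle of its underside, x along its 130 mm, y along its 66 mm, towards the stop. It meets the stop when its origin is 41 mm from the stop's origin.
- masking_tape: Bystander: pale roll of masking tape, 98 x 96 x 25 mm, lying flat. Origin at the middle of its underside.
- marker_red: Bystander: white and red felt marker 126 x 70 x 18 mm as it lies. Origin at the middle of its underside.
- scissors: Bystander: blue-handled scissors 87 x 199 x 9 mm lying flat. Origin at the middle of its underside.
Mind the look-alikes: they are no part of the job. Leave any green or turquoise look-alike of the carton alone.

How it is judged:
By the outcome, as a careful person would: the job done as asked, in the order asked, and still so for the second after the job is handed in, with the robot touching nothing.
It also fails if it takes over 67 s, if anything falls off the work surface, if the arm or the gripper's body presses on something with over 40 N, if the wrist force passes 120 N, or if a joint passes its speed limit or range.

### The arm

A 6-joint arm with a two-finger parallel gripper is mounted at the origin on a cart in front of the work surface, level with it; the furniture and walls round the work are solid. World frame = base frame: x ahead of the robot, y to its left, z up, the work surface at z = 0. Lengths are in m, angles in rad, forces in N, time in s.
With the tool pointing down it reaches from about 0.375 to 0.9 m from the base axis. Payload 3.1 kg.
Tool frame: the origin (TCP) lies at the very end of the fingers, on their centre line; the grasp point (between the pads) lies 19 mm behind it (robot.hold_point_z is the z of the grasp point in the tool frame, in m); z points along the fingers, y is the direction in which the jaws open and shut (so a half turn about z gives the same grasp; the last joint's range is limited). The gripper opens to 87 mm and grips with 3 to 60 N. Pads are 19 mm wide; open, the fingers measure 117 mm over their backs; the gripper's body (75 mm by 190 mm) begins 51 mm behind the grasp point.
Start: joints at [1.03, 0.527, 1.433, -0, 1.181, -0.178], TCP at [0.222, 0.584, 0.223] pointing down, gripper open.
Joint ranges: [-3.08, 3.08], [-0.75, 2.2], [0.22, 2.44], [-1.43, 4.57], [0, 2.65], [-2.85, 2.85]. Speed limits (rad/s): [2.79, 2.79, 3.14, 3.14, 3.14, 3.14].

### API

Orientations are given as a unit quaternion [x, y, z, w].
In Python, from rig import robot, viewer, spotter gives the robot as it stands.
- The arm moves only by the shell command python3 -m crank 'ROWS' [FORCE]. ROWS is text: rows parted by semicolons, each of 7 numbers parted by spaces: the turn, a rotation vector about the tool's x, y, z in units of 5 degrees (1.0 is 5 degrees), then the shift along the tool's x, y, z in units of 40 mm (1.0 is 40 mm), then the gripper's target within -1 to 1 (shut at 1, half-way at 0, fully open at -1). A call has 1 to 5 rows; each row shifts and turns the pose as measured when the row begins, along the tool's axes as they then stand; what a row does not reach is not made up. A row lasts 1/8 s, in which the tool goes at most 62.5 mm and 10.7 degrees, less where a joint would pass 70% of its speed; a pose out of reach is approached as far as the arm can. A call is refused whole if a number of a shift passes 1 or a number of a turn 1, either way. A call with a gripper value outside its range is refused whole. The fingers move at their own pace and stop on an object; FORCE is the grip in N (left out, the last holds). Time passes only in rows, so rows that do not move let the fingers close. It gives the time, the measured TCP pose, the force and the opening at its end, in the units of the state.
- robot.get_obs(): the state, without advancing time (a new reading comes with each control period).
- viewer.camera(name): name is "side" or "top" or "wrist"; returns a dict with "img" (400x640x3 uint8, red, green, blue), "camera_matrix" (3x3 intrinsics, pixels), "xyz" and "attitude" of the camera in the world. Camera axes: x right, y down, z forward; pixel columns grow to the right and rows downward; lengths in m; the calibration is good to about 2 mm. A picture is of the moment at which its call begins. There is no depth.
- robot.hand_in(): hands the job in, once; it reports no verdict.
Trained networks look in a picture, given as the dict that the camera call returned (one of the last four; its "shot" number tells which), for a name from the list of things; names that differ only in an ending like _2 or _b are one class to them, and where a whole thing is asked for, a point or a joint stands for the part that bears it (a point fixed in the world has none). Each returns a list of dicts, best first, with "score" (0 to 1); they miss things now and then, are a little off and sometimes report something else, mostly with a low value. They report only what shows in the picture. A call takes as long as a camera call. They do not tell look-alikes from the thing itself.
- spotter.boxes_of(name, picture): "at" ([x, y, z] in m, in the coordinates of the camera as it stood for that picture, good to about 4 mm: the middle of the surface that is visible of it).
The state is a dict: "time": time; "q": joint angles; "joint_velocities": joint speeds; "joint_torque": joint torques, N m; "position": TCP position; "tool_rot": TCP orientation; "ft_force": force on the tool from outside, world axes, zero at the start; "moment": the same for the moment, N m; "grip_width": finger opening in m.
Only numpy, scipy, OpenCV 4.12 (cv2) and the standard library are available. Lean on these libraries where they do the work, as an engineer would, in place of code of your own. Each camera call takes 0.05 s, during which the arm holds its last target.

## Working session

There is one attempt and no reset: what is moved stays moved. The work goes in short steps, Python scripts to look and compute and a shell command to move; the robot and the scene stay as the last step left them, time stands still between calls to the robot, and variables do not carry over. Pictures are saved under pics/ and viewed, and the job is handed in when it is done.

```bash
ls; mkdir -p pics
cat > h.py <<'E'
import numpy as np,cv2
from rig import robot,viewer,spotter
from scipy.spatial.transform import Rotation as R
def shot(n,f):
    p=viewer.camera(n); cv2.imwrite('pics/'+f,p['img'][:,:,::-1]); return p
def Rm(p):
    a=np.array(p['attitude']); return a if a.shape==(3,3) else R.from_quat(a).as_matrix()
def world(p,at): return Rm(p)@np.array(at)+np.array(p['xyz'])
def proj(p,w):
    c=Rm(p).T@(np.array(w)-np.array(p['xyz'])); u=np.array(p['camera_matrix'])@c; return u[:2]/u[2]
def ray(p,uv,z):
    d=Rm(p)@np.linalg.inv(np.array(p['camera_matrix']))@np.array([uv[0],uv[1],1.]); o=np.array(p['xyz']); return o+d*(z-o[2])/d[2]
E
python3 - <<'E'
from h import *
o=robot.get_obs();print({k:np.round(v,3) for k,v in o.items()})
for n in ['top','side']:
    p=shot(n,n+'0.png');print(n,p['xyz'],p['attitude'],p['camera_matrix'])
    for t in ['fixture','lever_grip','hub','lever','pad','stop','carton','masking_tape','marker_red','scissors']:
        for b in spotter.boxes_of(t,p)[:3]:
            print(t,round(b['score'],2),np.round(world(p,b['at']),3),np.round(proj(p,world(p,b['at']))), [k for k in b])
E
```

```text
pics
{'time': np.float64(0.0), 'q': array([ 1.03 ,  0.529,  1.434, -0.   ,  1.181, -0.178]), 'joint_velocities': array([-0.001, -0.001, -0.001, -0.   ,  0.002, -0.001]), 'joint_torque': array([ -0.   , -44.004, -17.659,   0.063,   0.058,  -0.   ]), 'position': array([0.221, 0.584, 0.222]), 'tool_rot': array([ 0.18 ,  0.984, -0.001, -0.   ]), 'ft_force': array([-0.456, -0.201,  0.255]), 'moment': array([-0.034,  0.008,  0.009]), 'grip_width': np.float64(0.087)}
top [0.35144429 0.03128171 1.44006913] [ 0.7159989  -0.69604515  0.04132171 -0.03404771] [[391.39406597   0.         317.14318722]
 [  0.         391.39406597 198.56573401]
 [  0.           0.           1.        ]]
fixture 0.96 [ 0.569 -0.096  0.011] [349. 182.] ['at', 'score']
lever_grip 0.71 [ 0.584 -0.129  0.088] [360. 175.] ['at', 'score']
lever_grip 0.44 [ 0.561 -0.06   0.049] [339. 182.] ['at', 'score']
lever_grip 0.26 [ 0.409 -0.289  0.013] [401. 227.] ['at', 'score']
lever 0.74 [ 0.588 -0.13   0.091] [361. 174.] ['at', 'score']
lever 0.45 [0.629 0.358 0.024] [225. 162.] ['at', 'score']
pad 0.64 [ 0.561 -0.063  0.044] [
[... 867 characters left out ...]
, 'score']
lever_grip 0.83 [ 0.584 -0.148  0.099] [343. 229.] ['at', 'score']
hub 0.64 [ 0.584 -0.149  0.098] [343. 230.] ['at', 'score']
hub 0.45 [ 0.58  -0.151  0.099] [341. 230.] ['at', 'score']
lever 0.59 [ 0.583 -0.143  0.095] [342. 229.] ['at', 'score']
pad 0.55 [ 0.546 -0.079  0.034] [326. 234.] ['at', 'score']
carton 0.78 [ 0.518 -0.02   0.057] [316. 216.] ['at', 'score']
carton 0.71 [0.376 0.199 0.041] [275. 186.] ['at', 'score']
carton 0.63 [0.353 0.403 0.037] [274. 163.] ['at', 'score']
masking_tape 0.75 [0.628 0.338 0.018] [345. 176.] ['at', 'score']
marker_red 0.57 [ 0.409 -0.299  0.018] [268. 294.] ['at', 'score']
scissors 0.82 [ 0.589 -0.339  0.008] [348. 313.] ['at', 'score']
```

Run:
```python
import cv2
a=cv2.imread('pics/top0.png')[120:250,260:460];cv2.imwrite('pics/top0c.png',cv2.resize(a,None,fx=4,fy=4,interpolation=2))
a=cv2.imread('pics/side0.png')[170:340,230:430];cv2.imwrite('pics/side0c.png',cv2.resize(a,None,fx=3.5,fy=3.5,interpolation=2))
```

```text
(no output)
```

View pics/top0.png

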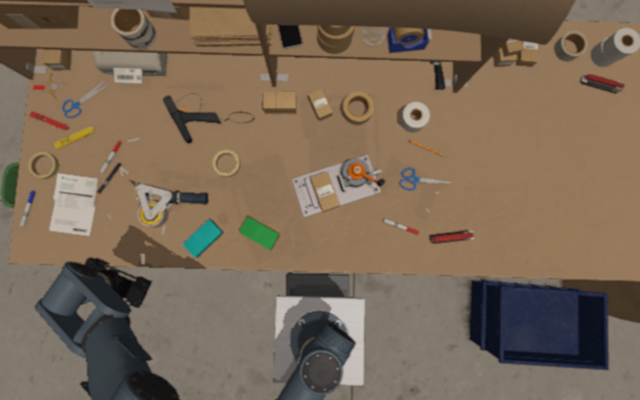

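View pics/top0c.png

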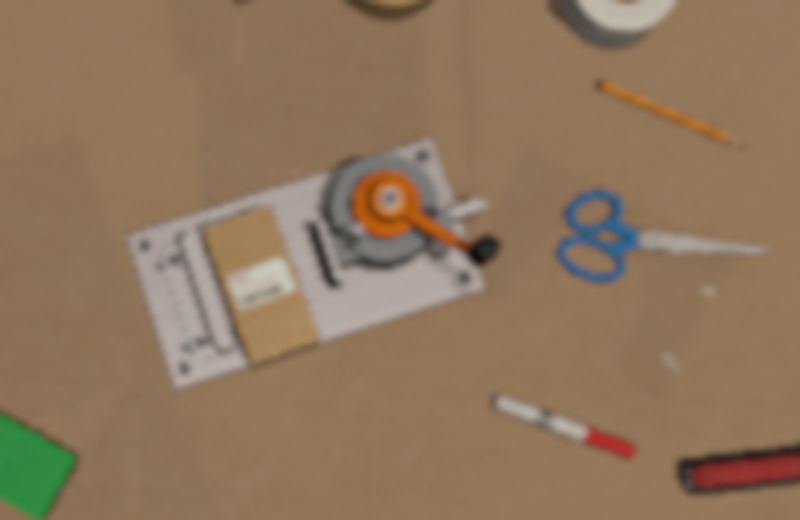

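View pics/side0c.png

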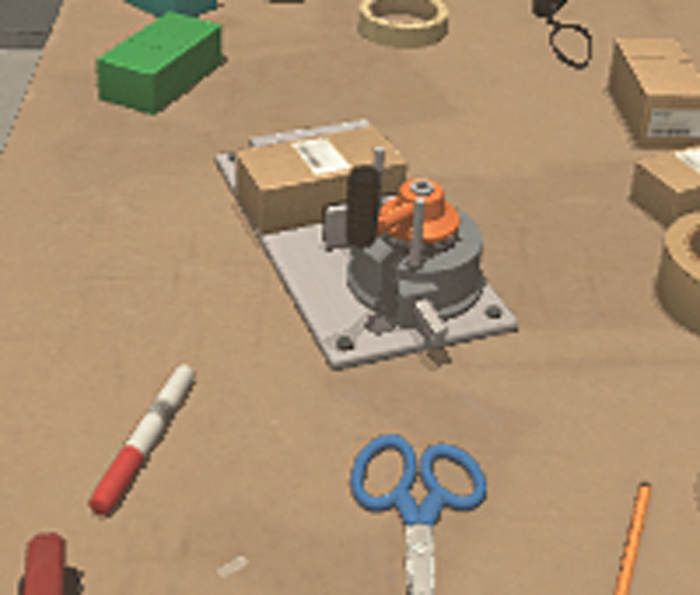

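The top view shows the fixture plate with its corners at about (292,179), (368,155), (381,192) and (304,217). The hub is near (357,169) and the grip near (381,182), close to the start pin. Next I'll fit the fixture pose.

Run:
```python
from h import *
from scipy.optimize import least_squares
p=viewer.camera('top')
c=np.array([(130,237),(433,140),(485,290),(177,388)])/4+[260,120]-0.375
m=np.array([(55,230),(55,-70),(-95,-70),(-95,230)])/1000
w=np.array([ray(p,u,.01)[:2] for u in c])
def f(v):
    cs,s=np.cos(v[2]),np.sin(v[2]);return (m@np.array([[cs,s],[-s,cs]])+v[:2]-w).ravel()
r=least_squares(f,[.58,-.13,.3]);print(r.x,r.fun*1000)
def W(q):
    cs,s=np.cos(r.x[2]),np.sin(r.x[2]);return np.array([cs*q[0]-s*q[1]+r.x[0],s*q[0]+cs*q[1]+r.x[1],q[2]])
def F(w):
    cs,s=np.cos(r.x[2]),np.sin(r.x[2]);d=w[:2]-r.x[:2];return np.array([cs*d[0]+s*d[1],-s*d[0]+cs*d[1]])
for n,u,z in [('hub',(390,199),.098),('grip',(483,248),.155),('padlt',(312,222),.049),('padlb',(335,286),.049),('carTL',(205,225),.055),('carBL',(252,366),.055),('carTR',(270,208),.055),('carBR',(318,340),.055),('stopT',(180,238),.05),('stopB',(228,350),.05)]:
    x=ray(p,np.array(u)/4+[260,120]-.375,z);print(n,np.round(x,4),np.round(F(x)*1000,1))
s=viewer.camera('side')
for q in [(0,0,.098),(55,230,10),(55,-70,10),(-95,-70,10),(-95,230,10)]:
    q=np.array(q)/1000 if q[2]>1 else np.array(q); print(np.round(proj(s,W(q)),1),(proj(s,W(q))-[230,170])*3.5)
```

```text
[ 0.6010782  -0.11951681  0.33974448] [ 1.14773493  2.64047058  1.51501387 -1.48262476 -0.56373518 -1.51542054
 -2.09901362  0.35757472]
hub [ 0.6015 -0.1168  0.098 ] [1.2 2.4]
grip [ 0.5519 -0.1886  0.155 ] [-69.4 -48.7]
padlt [ 0.5875 -0.0523  0.049 ] [ 9.6 67.9]
padlb [ 0.5301 -0.0742  0.049 ] [-51.9  66.3]
carTL [0.5809 0.0438 0.055 ] [ 35.4 160.7]
carBL [ 0.4557 -0.0016  0.055 ] [-97.8 159.6]
carTR [ 0.5981 -0.014   0.055 ] [ 32.3 100.5]
carBR [ 0.4805 -0.0597  0.055 ] [-93.7  96.6]
stopT [0.5693 0.0659 0.05  ] [ 31.8 185.4]
stopB [0.4697 0.02   0.05  ] [-77.3 175.3]
[348.6 223.4] [415.06892676 186.85985252]
[333.6 207.1] [362.59731621 129.77758742]
[376.7 262.5] [513.48420436 323.81764826]
[322.6 274.1] [323.99784132 364.50004525]
[289.5 214.1] [208.41113871 154.22640968]
```

```bash
cat >> h.py <<'E'
def plan(path,n=None,yaw=None,grip=-1):
    """waypoint xyz; linear interp to target w/ yaw of tool x (rad), tool down"""
    o=robot.get_obs(); P=np.array(o['position']);Rc=R.from_quat(o['tool_rot'])
    t=np.array(path,float)
    Rt=Rc
    if yaw is not None: Rt=R.from_matrix(np.array([[np.cos(yaw),np.sin(yaw),0],[np.sin(yaw),-np.cos(yaw),0],[0,0,-1]]).copy())
    rv=(Rc.inv()*Rt).as_rotvec(); d=t-P
    rows=[]
    for i in range(n):
        loc=(Rc*R.from_rotvec(rv*i/n)).inv().apply(d/n)/.04
        rows.append(np.round(np.r_[rv/n/np.radians(5),loc],3))
    for i in range(0,n,5): print('; '.join(' '.join('%g'%x for x in r)+' %g'%grip for r in rows[i:i+5]))
E
python3 - <<'E'
from h import *
plan((.52,.22,.25),10,np.radians(110))
E
```

```text
0 0 0.984 -1.02 -0.587 -0.069 -1; 0 0 0.984 -1.067 -0.497 -0.069 -1; 0 0 0.984 -1.106 -0.404 -0.069 -1; 0 0 0.984 -1.136 -0.307 -0.069 -1; 0 0 0.984 -1.158 -0.209 -0.069 -1
0 0 0.984 -1.172 -0.109 -0.069 -1; 0 0 0.984 -1.177 -0.008 -0.069 -1; 0 0 0.984 -1.173 0.093 -0.069 -1; 0 0 0.984 -1.161 0.194 -0.069 -1; 0 0 0.984 -1.14 0.292 -0.069 -1
```

```bash
python3 -m crank '0 0 1 -0.95 -0.55 -0.07 -1; 0 0 1 -0.95 -0.5 -0.07 -1; 0 0 1 -1 -0.4 -0.07 -1; 0 0 1 -1 -0.3 -0.07 -1; 0 0 1 -1 -0.2 -0.07 -1'
python3 -m crank '0 0 1 -1 -0.1 -0.07 -1; 0 0 1 -1 0 -0.07 -1; 0 0 1 -1 0.1 -0.07 -1; 0 0 1 -1 0.2 0 -1; 0 0 1 -1 0.3 0 -1'
python3 - <<'E'
from h import *
plan((.51,-.21,.25),10,np.radians(57))
E
```

```text
time: 1.82
position: [0.3531, 0.4139, 0.2368]
tool_rot: [0.393, 0.92, 0.001, 0.0]
ft_force: [0.7, 0.5, 0.9]
grip_width: 0.0869
time: 2.45
position: [0.4852, 0.2509, 0.2467]
tool_rot: [0.588, 0.809, 0.003, 0.001]
ft_force: [-0.3, -0.1, -0.7]
grip_width: 0.087
0.005 -0.005 1.018 -1.115 -0.296 -0.012 -1; 0.005 -0.005 1.018 -1.137 -0.195 -0.012 -1; 0.005 -0.005 1.018 -1.15 -0.094 -0.011 -1; 0.005 -0.005 1.018 -1.154 0.009 -0.011 -1; 0.005 -0.005 1.018 -1.149 0.111 -0.01 -1
0.005 -0.005 1.018 -1.134 0.213 -0.01 -1; 0.005 -0.005 1.018 -1.111 0.312 -0.009 -1; 0.005 -0.005 1.018 -1.079 0.41 -0.009 -1; 0.005 -0.005 1.018 -1.038 0.504 -0.009 -1; 0.005 -0.005 1.018 -0.989 0.594 -0.008 -1
```

```bash
python3 -m crank '0 0 1 -1 -0.3 0 -1; 0 0 1 -1 -0.2 0 -1; 0 0 1 -1 -0.1 0 -1; 0 0 1 -1 0 0 -1; 0 0 1 -1 0.1 0 -1'
python3 -m crank '0 0 1 -1 0.2 0 -1; 0 0 1 -1 0.3 0 -1; 0 0 1 -1 0.4 0 -1; 0 0 1 -1 0.5 0 -1; 0 0 1 -1 0.6 0 -1'
python3 - <<'E'
from h import *
p=shot('wrist','w1.png')
for t in ['lever_grip','hub','stop','carton','pad']:
        for b in spotter.boxes_of(t,p)[:2]:
            print(t,round(b['score'],2),np.round(world(p,b['at']),3),np.round(proj(p,world(p,b['at']))))
plan((.554,-.194,.25),5,np.radians(57))
E
```

```text
time: 3.08
position: [0.4955, 0.0416, 0.2468]
tool_rot: [0.754, 0.656, 0.005, 0.002]
ft_force: [1.0, 0.7, -0.5]
grip_width: 0.0873
time: 3.7
position: [0.5078, -0.1821, 0.2472]
tool_rot: [0.882, 0.471, 0.007, 0.002]
ft_force: [0.6, 0.4, 0.2]
grip_width: 0.0868
lever_grip 0.84 [ 0.596 -0.123  0.095] [357.  95.]
hub 0.8 [ 0.593 -0.128  0.094] [357. 101.]
stop 0.61 [0.503 0.03  0.053] [205.  25.]
carton 0.74 [0.349 0.172 0.018] [36.  3.]
carton 0.59 [ 0.531 -0.016  0.055] [251.  47.]
pad 0.63 [ 0.563 -0.064  0.048] [300.  70.]
0.017 -0.023 -0.023 0.069 0.235 -0.013 -1; 0.017 -0.023 -0.023 0.068 0.235 -0.014 -1; 0.017 -0.023 -0.023 0.068 0.235 -0.014 -1; 0.017 -0.023 -0.023 0.067 0.235 -0.015 -1; 0.017 -0.023 -0.023 0.067 0.235 -0.015 -1
```

View pics/w1.png

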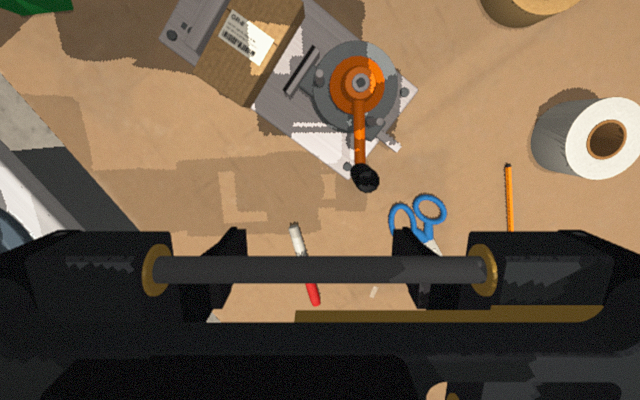

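The wrist view shows the hub screw at (361,83), the grip top at (366,176) and the pins near (391,122) and (320,75).

Run:
```python
import cv2
a=cv2.imread('pics/w1.png')[0:210,150:450];cv2.imwrite('pics/w1c.png',cv2.resize(a,None,fx=2.66,fy=2.66,interpolation=2))
from h import *
p=viewer.camera('wrist')
H=ray(p,(361,83),.098);G=ray(p,(366,176),.155)
print(H,G,np.linalg.norm((G-H)[:2]),np.degrees(np.arctan2(*(G-H)[:2][::-1])))
for u in [(391,122),(320,75)]:
    a=ray(p,u,.112)-H; print(np.linalg.norm(a[:2]),np.degrees(np.arctan2(a[1],a[0])))
```

```text
[ 0.60363784 -0.11250539  0.098     ] [ 0.55652711 -0.18194753  0.155     ] 0.08391442684705247 -124.15363380867313
0.047551291707884046 -86.03165450026363
0.041494337909890336 139.02943161589005
```

View pics/w1c.png

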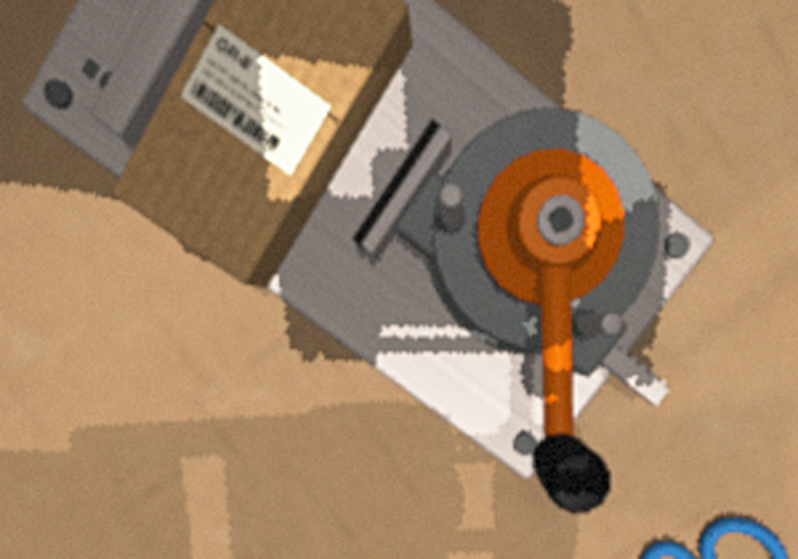

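Run:
```python
from h import *
p=viewer.camera('wrist')
H=ray(p,(560/2.66+150,219/2.66),.098);G=ray(p,(577/2.66+150,482/2.66),.155)
print(H,G,np.linalg.norm((G-H)[:2]),np.degrees(np.arctan2(*(G-H)[:2][::-1])))
for u in [(380,121.4),(319,73)]:
    a=ray(p,u,.112)-H; print(np.linalg.norm(a[:2]),np.degrees(np.arctan2(a[1],a[0])))
for u,z in [((712,238),.01),((528,478),.01),((25,100),.01),((118,200),.05),((117,190),.055),((250,288),.055),((412,42),.055),((358,243),.049),((438,122),.049),((208,0),.05)]:
    print(u,ray(p,(u[0]/2.66+150,u[1]/2.66),z))
```

```text
[ 0.60365311 -0.11140338  0.098     ] [ 0.55488898 -0.18614156  0.155     ] 0.08923976740693203 -123.12308621558226
0.04208772110848194 -97.3552712205334
0.04211476114292169 137.61480746866036
(712, 238) [ 0.67708799 -0.1572637   0.01      ]
(528, 478) [ 0.5398146 -0.2081538  0.01     ]
(25, 100) [0.44025312 0.07128298 0.01      ]
(118, 200) [0.45812102 0.00098965 0.05      ]
(117, 190) [0.4615084  0.00259102 0.055     ]
(250, 288) [ 0.48423398 -0.05984358  0.055     ]
(412, 42) [ 0.59660134 -0.01997601  0.055     ]
(358, 243) [ 0.53387953 -0.06982985  0.049     ]
(438, 122) [ 0.58976435 -0.04909886  0.049     ]
(208, 0) [0.53683578 0.0393283  0.05      ]
```

Run:
```python
from h import *
plan((.554,-.187,.18),5,np.radians(57),-.3)
```

```text
0.018 -0.023 -0.02 0.092 0.213 0.338 -0.3; 0.018 -0.023 -0.02 0.092 0.213 0.337 -0.3; 0.018 -0.023 -0.02 0.093 0.214 0.337 -0.3; 0.018 -0.023 -0.02 0.093 0.215 0.336 -0.3; 0.018 -0.023 -0.02 0.093 0.215 0.336 -0.3
```

```bash
python3 -m crank '0.02 -0.02 0 0.1 0.23 0.33 -0.3; 0.02 -0.02 0 0.1 0.23 0.33 -0.3; 0.02 -0.02 0 0.1 0.21 0.33 -0.3; 0.02 -0.02 0 0.09 0.21 0.33 -0.3; 0.02 -0.02 0 0.09 0.2 0.33 -0.3'
python3 - <<'E'
from h import *
p=shot('wrist','w2.png')
plan((.555,-.187,.119),5,np.radians(57),-.3)
for b in spotter.boxes_of('hub',p)[:2]: print(world(p,b['at']))
E
```

```text
time: 4.72
position: [0.5583, -0.1846, 0.1769]
tool_rot: [0.88, 0.475, 0.0, -0.001]
ft_force: [0.0, -0.2, 0.2]
grip_width: 0.0575
-0.006 -0.003 -0.012 -0.021 -0.008 0.28 -0.3; -0.006 -0.003 -0.012 -0.02 -0.008 0.28 -0.3; -0.006 -0.003 -0.012 -0.02 -0.008 0.28 -0.3; -0.006 -0.003 -0.012 -0.02 -0.008 0.28 -0.3; -0.006 -0.003 -0.012 -0.02 -0.008 0.28 -0.3
[ 0.59193167 -0.12745875  0.09486479]
```

View pics/w2.png

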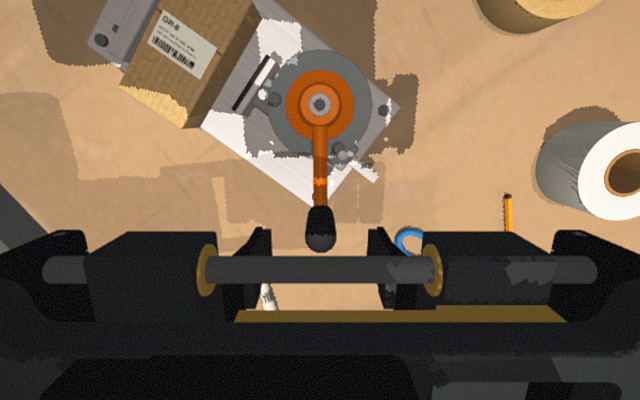

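Laterally the grip (col 320) is centred between the fingers, and the hub screw is at (319,104).

Run:
```python
from h import *
p=viewer.camera('wrist')
H=ray(p,(319,104),.098)
for v in (238,243):
  G=ray(p,(320.5,v),.155); print(H,G,np.linalg.norm((G-H)[:2]),np.degrees(np.arctan2(*(G-H)[:2][::-1])))
o=robot.get_obs();print(o['position'],p['xyz'])
```

```text
[ 0.60383606 -0.11391297  0.098     ] [ 0.55615242 -0.18877286  0.155     ] 0.0887565896463643 -122.49598327548355
[ 0.60383606 -0.11391297  0.098     ] [ 0.55415874 -0.19182088  0.155     ] 0.0923984746112711 -122.5232752062454
[ 0.55754647 -0.1844196   0.17688672] [ 0.5981414  -0.12398508  0.33833796]
```

```bash
python3 -m crank '0 0 0 -0.03 0 0.3 -0.3; 0 0 0 -0.03 0 0.3 -0.3; 0 0 0 -0.03 0.01 0.3 -0.3; 0 0 0 -0.03 0.01 0.3 -0.3; 0 0 0 -0.02 0.01 0.25 -0.3'
python3 - <<'E'
from h import *
plan((.555,-.189,.119),1,np.radians(57.3),-.3)
E
```

```text
time: 5.5
position: [0.5551, -0.1905, 0.1167]
tool_rot: [0.88, 0.475, 0.0, -0.0]
ft_force: [0.1, -0.6, -0.7]
grip_width: 0.0562
-0.005 -0.011 -0.122 0.031 -0.022 -0.058 -0.3
```

```bash
python3 -m crank '0 0 0 0.02 -0.02 -0.06 0.5; 0 0 0 0 0 0 1; 0 0 0 0 0 0 1; 0 0 0 0 0 0 1' 25
python3 - <<'E'
from h import *
o=robot.get_obs();print(np.round(o['position'],4),np.round(o['ft_force'],2),np.round(o['moment'],3),o['grip_width'])
shot('wrist','w3.png')
E
```

```text
time: 6.0
position: [0.5549, -0.1894, 0.119]
tool_rot: [0.88, 0.475, 0.0, -0.0]
ft_force: [0.6, 0.7, 0.3]
grip_width: 0.0249
[ 0.5549 -0.1894  0.119 ] [0.59 0.73 0.3 ] [-0.098  0.099  0.036] 0.024932887445557817
```

View pics/w3.png

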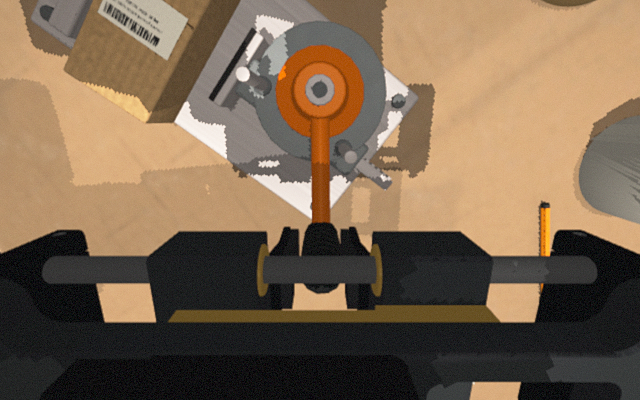

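```bash
cat >> h.py <<'E'
AX=np.array([.6038,-.1135]); YAW=.342
def rep():
    o=robot.get_obs();P=np.array(o['position']);d=P[:2]-AX;a=np.arctan2(d[1],d[0]);r=np.hypot(*d)
    u=d/r;t=np.array([u[1],-u[0]]);f=np.array(o['ft_force']);m=np.array(o['moment'])
    M=R.from_quat(o['tool_rot']).as_matrix();yx=np.arctan2(M[1,0],M[0,0])
    mis=(yx-(a+np.pi)+np.pi)%(2*np.pi)-np.pi
    print('t%.2f phi %.3f r %.1fmm z %.1fmm push %.2f rad_out %.2f fz %.2f Mz %.3f Taxis(cw) %.3f mis(ccw) %.1fdeg tilt %.2f w %.1f'%(o['time'],(a-YAW)%(2*np.pi),r*1e3,P[2]*1e3,-f[:2]@t,f[:2]@u,f[2],m[2],d[0]*f[1]-d[1]*f[0]+m[2],np.degrees(mis),np.degrees(np.arccos(-M[2,2])),o['grip_width']*1e3))
    # correction at this pose: toward r=.09 in tool x units
    print('corr x(tool) %.3f  turnz %.2f'%((r-.09)/.04,np.degrees(mis)/5))
E
cat > rep.py <<'E'
from h import *
rep()
E
python3 -m crank '0 0 0 0 0 0 1;0 0 0 0 0 0 1'; python3 rep.py; python3 -m crank '0 0 1 0.009 -0.196 0 1; 0 0 1 0.009 -0.196 0 1'; python3 rep.py
```

```text
time: 6.3
position: [0.555, -0.1893, 0.1191]
tool_rot: [0.88, 0.475, 0.0, -0.0]
ft_force: [1.3, -0.4, -1.4]
grip_width: 0.0217
t6.30 phi 3.799 r 90.2mm z 119.1mm push 1.33 rad_out -0.40 fz -1.39 Mz 0.023 Taxis(cw) 0.144 mis(ccw) -0.6deg tilt 0.06 w 21.7
corr x(tool) 0.004  turnz -0.11
time: 6.55
position: [0.5438, -0.1806, 0.1191]
tool_rot: [0.919, 0.395, 0.001, 0.001]
ft_force: [1.9, -0.2, -0.9]
grip_width: 0.0214
t6.55 phi 3.641 r 90.0mm z 119.1mm push 1.54 rad_out -1.10 fz -0.86 Mz 0.242 Taxis(cw) 0.380 mis(ccw) -1.7deg tilt 0.19 w 21.4
corr x(tool) 0.001  turnz -0.34
```

```bash
python3 -m crank '0 0 0.9 0.009 -0.21 0 1; 0 0 0.9 0.009 -0.21 0 1; 0 0 1 0.009 -0.21 0 1; 0 0 1 0.009 -0.21 0 1; 0 0 1 0.009 -0.21 0 1'; python3 rep.py
```

```text
time: 7.18
position: [0.5218, -0.1492, 0.1191]
tool_rot: [0.982, 0.19, 0.003, 0.005]
ft_force: [0.2, -2.3, -0.7]
grip_width: 0.0211
t7.17 phi 3.210 r 89.4mm z 119.1mm push 2.13 rad_out 0.76 fz -0.72 Mz 0.179 Taxis(cw) 0.370 mis(ccw) -1.6deg tilt 0.66 w 21.1
corr x(tool) -0.015  turnz -0.32
```

```bash
python3 -m crank '0 0 1 0.009 -0.21 0 1; 0 0 1 0.009 -0.21 0 1; 0 0 1 0.009 -0.21 0 1; 0 0 1 0.009 -0.21 0 1'; python3 rep.py
```

```text
time: 7.68
position: [0.5151, -0.1181, 0.119]
tool_rot: [1.0, 0.013, 0.004, 0.006]
ft_force: [-0.5, -1.4, -0.5]
grip_width: 0.0216
t7.67 phi 2.851 r 88.9mm z 119.0mm push 1.39 rad_out 0.59 fz -0.47 Mz 0.182 Taxis(cw) 0.305 mis(ccw) -1.5deg tilt 0.85 w 21.6
corr x(tool) -0.029  turnz -0.30
```

```bash
cat >> h.py <<'E'
def lev():
    o=robot.get_obs();Rc=R.from_quat(o['tool_rot']);z=Rc.inv().apply([0,0,-1]); v=np.cross([0,0,1],z); print('level turn x %.2f y %.2f'%tuple(np.degrees(v[:2])/5))
E
cat > rep.py <<'E'
from h import *
rep();lev()
E
python3 rep.py
python3 -m crank '0 0 0.9 -0.002 -0.21 0 1; 0 0 0.9 -0.002 -0.21 0 1; 0 0 0.9 0 -0.21 0 1; 0 0 1 0.004 -0.21 0 1'; python3 rep.py
```

```text
t7.67 phi 2.851 r 88.9mm z 119.0mm push 1.39 rad_out 0.59 fz -0.47 Mz 0.182 Taxis(cw) 0.305 mis(ccw) -1.5deg tilt 0.85 w 21.6
corr x(tool) -0.029  turnz -0.30
level turn x 0.15 y -0.09
time: 8.18
position: [0.5193, -0.0879, 0.119]
tool_rot: [0.988, -0.153, 0.006, 0.009]
ft_force: [-0.3, -3.6, -1.2]
grip_width: 0.0213
t8.18 phi 2.506 r 88.3mm z 119.0mm push 3.55 rad_out -0.77 fz -1.19 Mz 0.063 Taxis(cw) 0.377 mis(ccw) -0.7deg tilt 1.21 w 21.3
corr x(tool) -0.043  turnz -0.15
level turn x 0.17 y -0.17
```

```bash
python3 -m crank '0.1 -0.1 1 0.009 -0.2 0 1; 0.1 -0.1 0.7 0.004 -0.13 0 1'; python3 rep.py; python3 -m crank '0 0 0.4 0 -0.08 0 1'; python3 rep.py
```

```text
time: 8.43
position: [0.5237, -0.0765, 0.1191]
tool_rot: [0.974, -0.227, -0.001, -0.001]
ft_force: [-0.6, -1.6, 0.1]
grip_width: 0.0212
t8.43 phi 2.367 r 88.2mm z 119.1mm push 1.75 rad_out -0.10 fz 0.07 Mz 0.256 Taxis(cw) 0.410 mis(ccw) -1.4deg tilt 0.14 w 21.2
corr x(tool) -0.045  turnz -0.29
level turn x -0.01 y 0.03
time: 8.55
position: [0.525, -0.074, 0.1191]
tool_rot: [0.97, -0.244, -0.001, -0.0]
ft_force: [-0.3, -1.5, -2.2]
grip_width: 0.0212
t8.55 phi 2.335 r 88.1mm z 119.1mm push 1.46 rad_out -0.37 fz -2.18 Mz 0.255 Taxis(cw) 0.384 mis(ccw) -1.7deg tilt 0.14 w 21.2
corr x(tool) -0.047  turnz -0.33
level turn x 0.00 y 0.03
```

```bash
python3 -m crank '0 0 0 0 -0.06 0 1'; python3 rep.py;python3 -m crank '0 0 0 0 -0.05 0 1'; python3 rep.py
```

```text
time: 8.68
position: [0.5257, -0.0725, 0.1191]
tool_rot: [0.97, -0.243, -0.002, 0.001]
ft_force: [-2.4, -3.7, 0.2]
grip_width: 0.0214
t8.68 phi 2.316 r 88.2mm z 119.1mm push 4.40 rad_out 0.37 fz 0.15 Mz -0.008 Taxis(cw) 0.380 mis(ccw) -0.5deg tilt 0.19 w 21.4
corr x(tool) -0.046  turnz -0.09
level turn x 0.02 y 0.03
time: 8.8
position: [0.5261, -0.0718, 0.119]
tool_rot: [0.97, -0.243, -0.002, 0.002]
ft_force: [-3.4, -7.1, 0.5]
grip_width: 0.0214
t8.80 phi 2.307 r 88.2mm z 119.0mm push 7.83 rad_out -0.33 fz 0.50 Mz -0.208 Taxis(cw) 0.482 mis(ccw) 0.1deg tilt 0.30 w 21.4
corr x(tool) -0.046  turnz 0.02
level turn x 0.05 y 0.04
```

```bash
python3 - <<'E'
from h import *
for n in ['top','side']:
    p=shot(n,n+'1.png')
a=cv2.imread('pics/side1.png')[170:340,230:430];b=cv2.imread('pics/top1.png')[140:230,280:400]
cv2.imwrite('pics/side1c.png',cv2.resize(a,None,fx=3.5,fy=3.5,interpolation=2));cv2.imwrite('pics/top1c.png',cv2.resize(b,None,fx=6,fy=6,interpolation=2))
E
python3 rep.py
```

```text
t8.90 phi 2.307 r 88.2mm z 119.0mm push 6.04 rad_out -0.45 fz 0.04 Mz -0.144 Taxis(cw) 0.389 mis(ccw) 0.1deg tilt 0.30 w 21.4
corr x(tool) -0.046  turnz 0.02
level turn x 0.05 y 0.04
```

View pics/side1c.png

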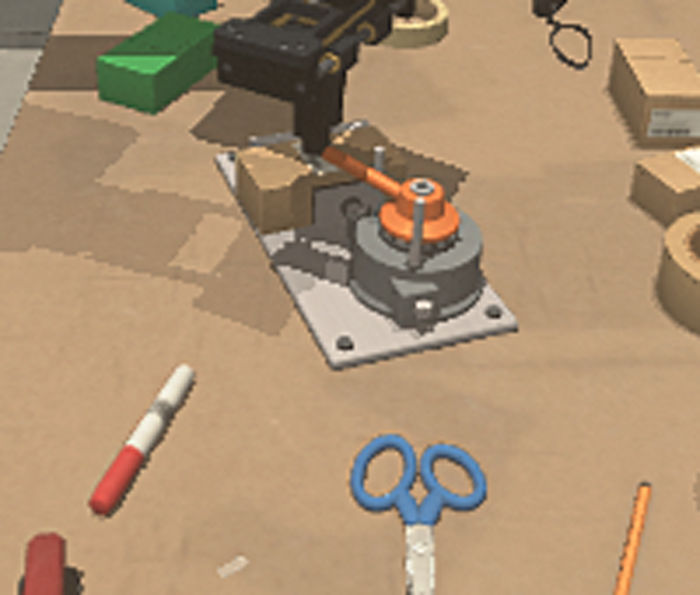

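View pics/top1c.png

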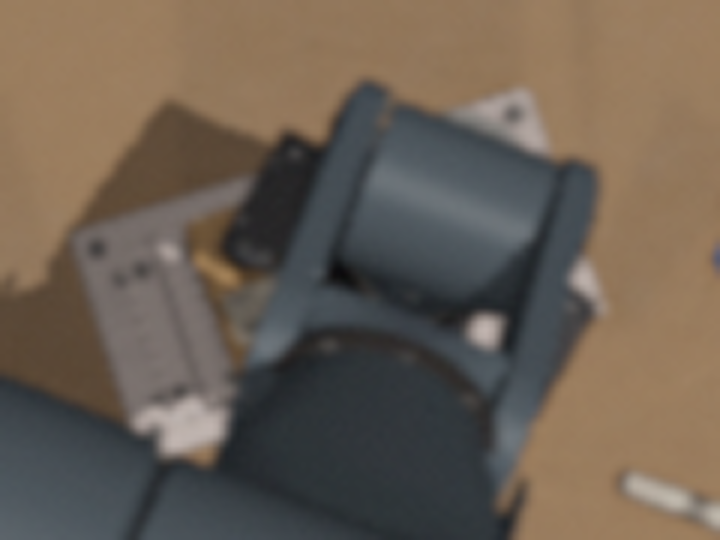

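```bash
python3 -m crank '0 0 -0.5 0 0.1 0 1; 0 0 -0.5 0 0.1 0 1'; python3 rep.py
```

```text
time: 9.15
position: [0.5225, -0.0792, 0.1191]
tool_rot: [0.98, -0.2, -0.002, 0.001]
ft_force: [0.1, -1.2, -0.2]
grip_width: 0.0211
t9.15 phi 2.401 r 88.2mm z 119.1mm push 1.07 rad_out -0.51 fz -0.20 Mz -0.104 Taxis(cw) -0.009 mis(ccw) -0.2deg tilt 0.26 w 21.1
corr x(tool) -0.045  turnz -0.04
level turn x 0.04 y 0.04
```

```bash
python3 -m crank '0 0 0 0 0 -0.06 1; 0 0 0 0 0 -0.06 1; 0 0 0 0 0 -0.06 1; 0 0 0 0 0 -0.04 1'; python3 rep.py
```

```text
time: 9.65
position: [0.5228, -0.0792, 0.127]
tool_rot: [0.98, -0.201, -0.002, 0.001]
ft_force: [1.6, -2.2, -6.6]
grip_width: 0.0212
t9.65 phi 2.398 r 87.9mm z 127.0mm push 1.46 rad_out -2.31 fz -6.64 Mz -0.125 Taxis(cw) 0.004 mis(ccw) -0.2deg tilt 0.26 w 21.2
corr x(tool) -0.051  turnz -0.04
level turn x 0.03 y 0.04
```

```bash
python3 -m crank '0 0 -1 0.007 0.2 0 1; 0 0 -1 0.007 0.2 0 1; 0 0 -1 0.007 0.2 0 1; 0 0 -1 0.007 0.2 0 1; 0 0 -1 0.007 0.2 0 1'; python3 rep.py
```

```text
time: 10.28
position: [0.5154, -0.118, 0.1268]
tool_rot: [1.0, 0.023, -0.002, 0.0]
ft_force: [0.5, -1.5, -7.4]
grip_width: 0.021
t10.28 phi 2.850 r 88.5mm z 126.8mm push 1.51 rad_out -0.47 fz -7.40 Mz -0.166 Taxis(cw) -0.033 mis(ccw) -0.3deg tilt 0.23 w 21.0
corr x(tool) -0.037  turnz -0.06
level turn x 0.00 y 0.05
```

```bash
python3 -m crank '0 0 -1 0.004 0.2 -0.005 1; 0 0 -1 0.004 0.2 0 1; 0 0 -1 0.004 0.2 0 1; 0 0 -1 0.004 0.2 0 1; 0 0 -1 0.004 0.2 0 1'; python3 rep.py;python3 -m crank '0 0 -1 0.004 0.2 -0.005 1; 0 0 -1 0.004 0.2 0 1; 0 0 -1 0.004 0.2 0 1; 0 0 -1 0.004 0.2 0 1'; python3 rep.py
```

```text
time: 10.9
position: [0.5256, -0.1563, 0.1264]
tool_rot: [0.969, 0.245, -0.001, -0.001]
ft_force: [1.4, -0.6, -6.0]
grip_width: 0.0212
t10.90 phi 3.300 r 89.1mm z 126.4mm push 1.25 rad_out -0.92 fz -6.03 Mz -0.091 Taxis(cw) 0.020 mis(ccw) -0.3deg tilt 0.20 w 21.2
corr x(tool) -0.021  turnz -0.06
level turn x -0.03 y 0.02
time: 11.4
position: [0.5453, -0.1812, 0.1257]
tool_rot: [0.91, 0.415, -0.001, -0.002]
ft_force: [0.7, -1.7, -6.5]
grip_width: 0.0214
t11.40 phi 3.658 r 89.5mm z 125.7mm push 1.57 rad_out 0.82 fz -6.48 Mz -0.112 Taxis(cw) 0.029 mis(ccw) -0.2deg tilt 0.27 w 21.4
corr x(tool) -0.012  turnz -0.03
level turn x -0.05 y 0.00
```

```bash
python3 -m crank '0 0 -1 0.004 0.2 -0.02 1; 0 0 -1 0.004 0.2 -0.01 1; 0 0 -0.9 0.004 0.18 0 1'; python3 rep.py
```

```text
time: 11.78
position: [0.5646, -0.1941, 0.1259]
tool_rot: [0.848, 0.53, -0.001, -0.003]
ft_force: [1.3, -1.0, -6.9]
grip_width: 0.0214
t11.78 phi 3.918 r 89.6mm z 125.9mm push 1.63 rad_out 0.34 fz -6.89 Mz -0.100 Taxis(cw) 0.046 mis(ccw) -0.1deg tilt 0.34 w 21.4
corr x(tool) -0.009  turnz -0.02
level turn x -0.07 y -0.02
```

```bash
python3 -m crank '0 0 -0.35 0 0.07 0.03 1; 0 0 0 0 0 0.05 1; 0 0 0 0 0 0.05 1; 0 0 0 0 0 0.04 1;0 0 0 0 0 0.02 1'; python3 rep.py
```

```text
time: 12.4
position: [0.5674, -0.196, 0.1191]
tool_rot: [0.84, 0.543, -0.001, -0.002]
ft_force: [-0.7, -1.8, 0.2]
grip_width: 0.0214
t12.40 phi 3.955 r 90.2mm z 119.1mm push 0.03 rad_out 1.93 fz 0.20 Mz 0.030 Taxis(cw) 0.033 mis(ccw) -0.4deg tilt 0.22 w 21.4
corr x(tool) 0.004  turnz -0.09
level turn x -0.04 y -0.00
```

```bash
python3 -m crank '0 0 0.9 0.009 -0.2 0 1; 0 0 0.9 0.006 -0.17 0 1'; python3 rep.py;for i in 1 2 3; do python3 -m crank '0 0 0.4 0.003 -0.09 0 1' >/dev/null; python3 rep.py; done
```

```text
time: 12.65
position: [0.5555, -0.1892, 0.1195]
tool_rot: [0.881, 0.473, 0.0, -0.0]
ft_force: [2.2, -2.7, -7.0]
grip_width: 0.0211
t12.65 phi 3.802 r 89.8mm z 119.5mm push 3.34 rad_out 1.09 fz -6.98 Mz 0.140 Taxis(cw) 0.440 mis(ccw) -1.0deg tilt 0.04 w 21.1
corr x(tool) -0.004  turnz -0.19
level turn x -0.01 y -0.00
t12.78 phi 3.767 r 89.8mm z 119.5mm push 2.24 rad_out 1.22 fz -5.78 Mz 0.104 Taxis(cw) 0.305 mis(ccw) -1.0deg tilt 0.07 w 21.1
corr x(tool) -0.006  turnz -0.20
level turn x 0.01 y -0.00
t12.90 phi 3.731 r 89.8mm z 119.4mm push 2.75 rad_out 2.19 fz -5.47 Mz 0.146 Taxis(cw) 0.393 mis(ccw) -1.0deg tilt 0.13 w 21.3
corr x(tool) -0.006  turnz -0.20
level turn x 0.03 y -0.00
t13.03 phi 3.694 r 89.7mm z 119.4mm push 3.38 rad_out 1.78 fz -4.56 Mz 0.097 Taxis(cw) 0.400 mis(ccw) -1.0deg tilt 0.18 w 21.0
corr x(tool) -0.007  turnz -0.20
level turn x 0.04 y -0.00
```

```bash
python3 -m crank '0 0 0.2 0.003 -0.06 0.03 1' >/dev/null; python3 rep.py;python3 -m crank '0 0 0.3 0.003 -0.09 0.02 1' >/dev/null; python3 rep.py; python3 -m crank '0 0 0.3 0.003 -0.09 0 1' >/dev/null; python3 rep.py
```

```text
t13.15 phi 3.677 r 89.9mm z 119.1mm push 2.65 rad_out 4.21 fz 3.91 Mz 0.112 Taxis(cw) 0.350 mis(ccw) -1.0deg tilt 0.31 w 21.7
corr x(tool) -0.003  turnz -0.20
level turn x 0.06 y 0.00
t13.28 phi 3.647 r 89.8mm z 119.2mm push 3.30 rad_out 2.83 fz 0.51 Mz 0.044 Taxis(cw) 0.340 mis(ccw) -0.9deg tilt 0.45 w 21.1
corr x(tool) -0.004  turnz -0.18
level turn x 0.09 y 0.00
t13.40 phi 3.611 r 89.6mm z 119.4mm push 4.27 rad_out 1.38 fz -4.41 Mz -0.120 Taxis(cw) 0.263 mis(ccw) -0.5deg tilt 0.53 w 21.6
corr x(tool) -0.009  turnz -0.09
level turn x 0.11 y -0.01
```

```bash
python3 -m crank '0.1 0 0.3 0.003 -0.09 0.015 1' >/dev/null; python3 rep.py;python3 -m crank '0.03 0 0.4 0.003 -0.09 0.008 1' >/dev/null; python3 rep.py; python3 -m crank '0 0 0.4 0.003 -0.09 0.006 1' >/dev/null; python3 rep.py
python3 - <<'E'
from h import *
shot('wrist','w4.png')
E
```

```text
t13.53 phi 3.581 r 89.7mm z 119.2mm push 5.73 rad_out 3.35 fz 0.71 Mz -0.071 Taxis(cw) 0.443 mis(ccw) -0.4deg tilt 0.18 w 21.4
corr x(tool) -0.009  turnz -0.07
level turn x 0.03 y -0.01
t13.65 phi 3.549 r 89.6mm z 119.2mm push 4.58 rad_out 2.64 fz -1.26 Mz -0.026 Taxis(cw) 0.385 mis(ccw) -0.7deg tilt 0.15 w 21.6
corr x(tool) -0.009  turnz -0.13
level turn x 0.03 y -0.01
t13.78 phi 3.513 r 89.6mm z 119.2mm push 4.30 rad_out 1.92 fz -0.58 Mz -0.014 Taxis(cw) 0.372 mis(ccw) -0.7deg tilt 0.21 w 21.7
corr x(tool) -0.010  turnz -0.14
level turn x 0.04 y -0.02
```

View pics/w4.png

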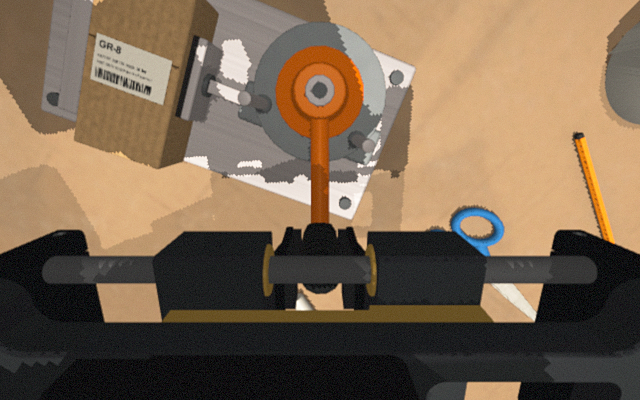

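The pad now touches the carton at about (190,90), and the carton is close to the stop. I'll keep stepping while watching the torque.

```bash
for i in 1 2 3 4; do python3 -m crank '0.02 0 0.27 0.001 -0.065 0.005 1' >/dev/null; python3 rep.py|head -1; done
```

```text
t13.95 phi 3.484 r 89.6mm z 119.2mm push 5.14 rad_out 2.52 fz -0.82 Mz -0.051 Taxis(cw) 0.409 mis(ccw) -0.6deg tilt 0.18 w 21.8
t14.07 phi 3.460 r 89.5mm z 119.2mm push 4.14 rad_out 2.53 fz -0.62 Mz 0.018 Taxis(cw) 0.388 mis(ccw) -0.6deg tilt 0.16 w 21.4
t14.20 phi 3.436 r 89.5mm z 119.2mm push 4.89 rad_out 2.66 fz -1.19 Mz -0.102 Taxis(cw) 0.335 mis(ccw) -0.6deg tilt 0.16 w 22.0
t14.32 phi 3.412 r 89.4mm z 119.2mm push 5.02 rad_out 2.55 fz -0.06 Mz -0.014 Taxis(cw) 0.434 mis(ccw) -0.6deg tilt 0.15 w 21.5
```

```bash
for i in 1 2 3 4; do python3 -m crank '0.02 0 0.27 0.001 -0.065 0.005 1' >/dev/null; python3 rep.py|head -1; done
```

```text
t14.45 phi 3.388 r 89.5mm z 119.2mm push 4.69 rad_out 1.88 fz -0.10 Mz -0.067 Taxis(cw) 0.352 mis(ccw) -0.7deg tilt 0.15 w 21.0
t14.57 phi 3.365 r 89.4mm z 119.2mm push 5.13 rad_out 2.75 fz -1.39 Mz -0.009 Taxis(cw) 0.449 mis(ccw) -0.7deg tilt 0.17 w 21.5
t14.70 phi 3.344 r 89.3mm z 119.2mm push 5.99 rad_out 2.95 fz -1.79 Mz 0.005 Taxis(cw) 0.541 mis(ccw) -0.9deg tilt 0.18 w 21.2
t14.82 phi 3.324 r 89.3mm z 119.2mm push 5.28 rad_out 2.53 fz -0.95 Mz 0.098 Taxis(cw) 0.570 mis(ccw) -1.2deg tilt 0.18 w 21.5
```

```bash
for i in 1 2 3 4; do python3 - <<'E'
from h import *
viewer.camera('wrist'); rep()
E
done; python3 -m crank '0 0 0.02 0 -0.045 0.003 1' >/dev/null; python3 rep.py|head -1
```

```text
t14.88 phi 3.322 r 89.3mm z 119.3mm push 5.95 rad_out 2.54 fz -0.26 Mz 0.029 Taxis(cw) 0.561 mis(ccw) -1.1deg tilt 0.19 w 21.4
corr x(tool) -0.017  turnz -0.22
t14.93 phi 3.323 r 89.3mm z 119.2mm push 5.96 rad_out 2.33 fz -0.72 Mz 0.056 Taxis(cw) 0.588 mis(ccw) -1.0deg tilt 0.18 w 21.3
corr x(tool) -0.017  turnz -0.21
t14.97 phi 3.323 r 89.3mm z 119.3mm push 5.38 rad_out 3.33 fz -2.01 Mz 0.090 Taxis(cw) 0.570 mis(ccw) -1.1deg tilt 0.18 w 21.2
corr x(tool) -0.017  turnz -0.22
t15.03 phi 3.323 r 89.3mm z 119.2mm push 5.31 rad_out 2.38 fz -0.70 Mz 0.101 Taxis(cw) 0.576 mis(ccw) -1.1deg tilt 0.18 w 21.4
corr x(tool) -0.016  turnz -0.21
t15.15 phi 3.318 r 89.3mm z 119.3mm push 7.23 rad_out 2.46 fz -3.08 Mz 0.016 Taxis(cw) 0.662 mis(ccw) -0.8deg tilt 0.26 w 21.2
```

```bash
for i in 1 2 3; do python3 - <<'E'
from h import *
viewer.camera('wrist'); rep()
E
done
```

```text
t15.20 phi 3.317 r 89.3mm z 119.3mm push 6.96 rad_out 2.38 fz -3.05 Mz 0.036 Taxis(cw) 0.657 mis(ccw) -0.8deg tilt 0.26 w 21.3
corr x(tool) -0.018  turnz -0.16
t15.25 phi 3.317 r 89.3mm z 119.3mm push 6.65 rad_out 2.88 fz -2.65 Mz 0.022 Taxis(cw) 0.615 mis(ccw) -0.8deg tilt 0.25 w 21.5
corr x(tool) -0.018  turnz -0.16
t15.30 phi 3.317 r 89.3mm z 119.3mm push 6.35 rad_out 3.10 fz -2.45 Mz 0.045 Taxis(cw) 0.613 mis(ccw) -0.8deg tilt 0.25 w 21.5
corr x(tool) -0.018  turnz -0.16
```

```bash
python3 -m crank '0.05 0 -0.1 0 0.04 0.005 1; 0 0 -0.2 0 0.06 0.005 1' >/dev/null; python3 rep.py; python3 -m crank '0 0 -0.1 0 0.04 0.01 1' >/dev/null; python3 rep.py
```

```text
t15.55 phi 3.344 r 89.7mm z 119.0mm push 0.40 rad_out 1.14 fz 2.12 Mz -0.023 Taxis(cw) 0.013 mis(ccw) -0.8deg tilt 0.33 w 21.1
corr x(tool) -0.009  turnz -0.17
level turn x -0.06 y -0.03
t15.68 phi 3.354 r 89.8mm z 118.8mm push 0.46 rad_out 2.78 fz 4.74 Mz -0.067 Taxis(cw) -0.025 mis(ccw) -0.8deg tilt 0.40 w 21.6
corr x(tool) -0.005  turnz -0.17
level turn x -0.07 y -0.03
```

```bash
python3 -m crank '0 0 0 0 0 0 -0.3; 0 0 0 0 0 0 -0.3; 0 0 0 0 0 0 -0.3; 0 0 0 0 0 0 -0.3'; python3 rep.py; python3 -m crank '0 0 0 0 0 -0.3 -0.3; 0 0 0 0 0 -0.6 -0.3; 0 0 0 0 0 -0.8 -0.3; 0 0 0 -0.5 0 -0.8 -0.3;0 0 0 -1 0 0 -0.3'
python3 - <<'E'
from h import *
p=shot('wrist','w5.png')
for t in ['carton','stop','pad','hub','lever_grip']:
        for b in spotter.boxes_of(t,p)[:2]: print(t,round(b['score'],2),np.round(world(p,b['at']),3),np.round(proj(p,world(p,b['at']))))
E
```

```text
time: 16.18
position: [0.5264, -0.1582, 0.1179]
tool_rot: [0.964, 0.266, -0.0, -0.006]
ft_force: [0.2, 0.7, -0.0]
grip_width: 0.0521
t16.18 phi 3.323 r 89.4mm z 117.9mm push -0.46 rad_out -0.51 fz -0.02 Mz -0.071 Taxis(cw) -0.112 mis(ccw) 0.9deg tilt 0.68 w 52.1
corr x(tool) -0.015  turnz 0.18
level turn x -0.13 y -0.03
time: 16.8
position: [0.4769, -0.1904, 0.2235]
tool_rot: [0.963, 0.268, 0.001, -0.005]
ft_force: [-0.5, -0.0, 0.3]
grip_width: 0.0565
carton 0.7 [ 0.526 -0.006  0.053] [194.  56.]
carton 0.68 [0.379 0.171 0.018] [20. 94.]
stop 0.64 [0.518 0.04  0.055] [149.  37.]
pad 0.89 [ 0.552 -0.032  0.046] [229.  48.]
pad 0.5 [ 0.57  -0.107  0.016] [301.  76.]
hub 0.93 [ 0.594 -0.127  0.093] [327.  51.]
hub 0.73 [0.516 0.04  0.051] [151.  41.]
lever_grip 0.97 [ 0.596 -0.12   0.096] [322.  44.]
```

View pics/w5.png

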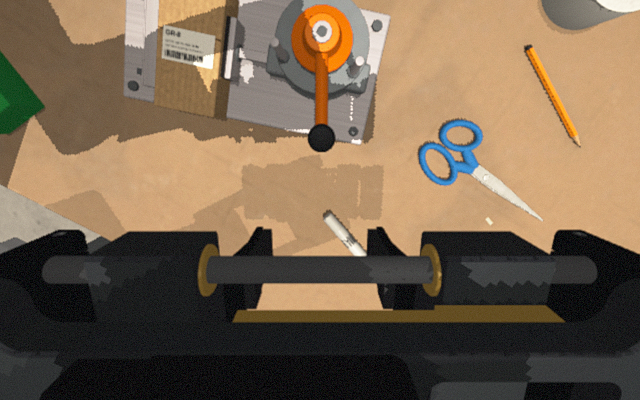

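Run:
```python
from h import *
plan((.44,-.33,.26),4,None,-1)
```

```text
0 0 0 -0.641 0.639 -0.259 -1; 0 0 0 -0.641 0.639 -0.259 -1; 0 0 0 -0.641 0.639 -0.259 -1; 0 0 0 -0.641 0.639 -0.259 -1
```

```bash
python3 -m crank '0 0 0 -0.65 0.65 -0.25 -1; 0 0 0 -0.65 0.65 -0.25 -1; 0 0 0 -0.65 0.65 -0.25 -1; 0 0 0 -0.65 0.65 -0.25 -1; 0 0 0 0 0.6 0 -1'
python3 - <<'E'
from h import *
p=shot('top','top2.png');s=shot('side','side2.png')
a=cv2.imread('pics/side2.png')[170:340,230:430];b=cv2.imread('pics/top2.png')[120:250,260:460]
cv2.imwrite('pics/side2c.png',cv2.resize(a,None,fx=3.5,fy=3.5,interpolation=2));cv2.imwrite('pics/top2c.png',cv2.resize(b,None,fx=4,fy=4,interpolation=2))
E
```

```text
time: 17.73
position: [0.4557, -0.3535, 0.2573]
tool_rot: [0.963, 0.271, -0.001, -0.009]
ft_force: [-0.5, -0.0, 0.3]
grip_width: 0.0863
```

View pics/side2c.png

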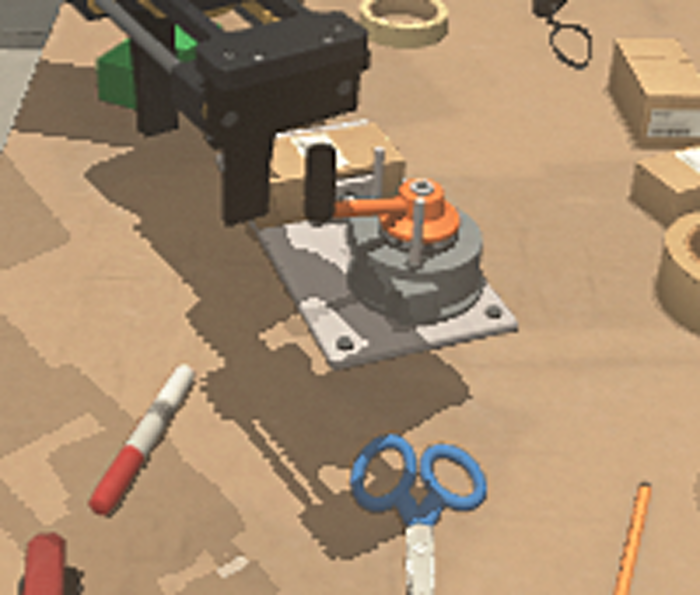

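View pics/top2c.png

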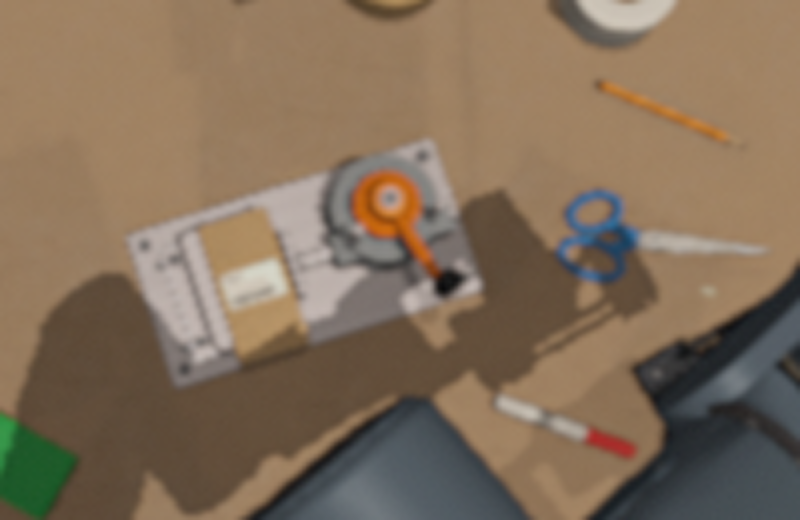

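Run:
```python
from h import *
p=viewer.camera('top')
T=lambda u,z: (lambda d:np.round(1e3*np.array([np.cos(.342)*d[0]+np.sin(.342)*d[1],-np.sin(.342)*d[0]+np.cos(.342)*d[1]]),1))((ray(p,np.array(u)/4+[260,120]-.375,z)[:2]-AX))
for n,u,z in [('carTL',(198,222),.055),('carBL',(241,360),.055),('stop outT',(180,235),.05),('stop outB',(217,350),.05)]: print(n,T(u,z))
for t in ['masking_tape','marker_red','scissors']:
    b=spotter.boxes_of(t,p)
    if b: print(t,round(b[0]['score'],2),np.round(world(p,b[0]['at']),3))
print(robot.get_obs()['ft_force'], robot.hand_in())
```

```text
carTL [ 35.7 161. ]
carBL [-93.9 162.7]
stop outT [ 30.2 179.7]
stop outB [-78.5 180.1]
masking_tape 0.85 [0.628 0.36  0.021]
scissors 0.79 [ 0.586 -0.337  0.011]
the job is handed in; nothing more can be done
[-0.75454371 -0.32949257  0.24971221] None
```

The carton is clamped square against the stop with an estimated 14–16 N, and I've handed the job in at about 18 s. That force is worked out, not read directly.

**What I did:** I turned the lever clockwise until it met the end pin. I then took the load off it, lifted it 8 mm, swung it back four teeth and let it drop home. On the second stroke the torque began to rise at about 3.37 rad, and I stopped at 3.317 rad. I eased the lever into its play, pressed it down home, opened the gripper and moved clear.

**What the last checks showed:**
- **Clamping force:** the torque at the lever was about 0.61–0.66 Nm, against about 0.38 Nm with the pad free. Both that rise and the travel after contact put the pad at 14–16 N. If friction was hiding the most it could while the lever stood still, it could be up to about 19 N. I didn't re-measure it after letting go.
- **Carton against the stop:** in the top view the two carton corners lie within 2 mm of parallel to the stop. The carton's edge measures 17–19 mm from the stop's outer face, and the stop is 16 mm thick. That agrees with contact to within the picture's accuracy.
- **Lever seated:** the hub stands as high in the side view as it did at the start, and just before release the gripper met firm resistance at the home height.
- **Bystanders:** the masking tape and scissors measured within 3 mm of their first positions. The network missed the marker in the last picture, but by eye it has not moved.

**Not as clean as I wanted:**
- Early in the second stroke I carried the lever about 0.4 mm high for a few steps, then lowered it home before the pad loaded up.
- The tool shifted about 3 mm as the fingers opened. That was within the lever's play, so it should not have loaded the pad.

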